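Unload the drilled bracket from the sprung-table drill jig

TASK

Take the drilled bracket out of the drill jig: press it and the sprung table under it squarely down with the press block until the table bottoms out level and both side catches hold it, then stand the press block upright back on the bench, clear of the jig and the tray. Draw the bracket out level by its tongue through the jig's open end and lay it flat inside the parts tray; leave the table caught down and level, and the other things on the bench where they are.

Things in the scene. Friction and masses are not known exactly. Their poses are not given: they have to be found in the camera images.
- jig: steel drill jig fixed to the bench, sole plate 136 x 150 mm, 69 mm high (72 over the bush heads). Origin: its underside, below the middle of its sprung table. Its x axis points from the open end (at -x) to the closed rear stop (x = 45 mm). Inner faces of its side walls at y = +-43 mm; a spring catch with a black knob on each side at x = 0 reaches out to y = +-79 mm, up to z = 41 mm
- jig_top (a point): middle of the open gap between the jig's two bush plates, level with their tops (jig z = 68.5 mm); axes as the jig. The fixed plates lie over the bracket's long sides from jig x = -45 to 55 mm, underside at z = 60.5 mm; the gap between them is 50 mm wide (y = -25 to 25) and open along x from -45 to 45 mm
- platen (a joint): how far the jig's sprung table (under the bracket) is pressed down, m: about 0 at the start, 0.014 on its four stops. The press needs about 4 N at first, 11 N at the bottom; the catches add about 3 N on the way and snap over by themselves once both sides are down; let go, it then stays at about 0.013. Pressed off its middle it rocks
- platen_top (a point): centre of the sprung table's flat top, 84 x 80 mm, on the jig's centre line: 40 mm above the bench at the start, 26 mm when pressed down; its z axis is the table's normal
- catch_left (a joint): left spring catch (jig +y side), m: 0 = nose fully in, grows to 0.004 as the table's lug pushes it out
- catch_right (a joint): right spring catch (jig -y side), the same
- bracket: aluminium bracket, 20 mm thick, 0.35 kg: a flange 84 (x) by 80 mm (y) with a 26 mm bore in the middle and four corner holes, and a tongue 32 mm wide from x = -42 to -97 mm that sticks out of the jig's open end. Origin: middle of the flange's underside. Starts on the sprung table, axes along the jig's, 3 mm side play, held up against the bush plates; pressed down, its top is 46 mm above the bench
- bracket_tongue (a point): the place to grip the bracket: middle of the tongue (bracket x = -66 mm), 10 mm above its underside, 32 mm wide across bracket y
- press_block: press block: flat dark steel foot 72 (x) by 40 mm (y), 22 mm high, and on it a flat-sided wooden grip 66 mm long (x), 26 mm wide (y), rising to 80 mm. 0.55 kg. Origin: centre of the flat underside. Stands loose on the bench; goes lengthwise (its x along the jig's x) into the gap between the bush plates
- tray: grey sheet-metal parts tray, fixed, 220 (x) by 165 mm (y), floor 8 mm above the bench, walls 3 mm thick, rim to 33 mm. Origin: centre of its underside
- tray_in (a point): centre of the tray's inner floor, 8 mm above the bench; x along its 220 mm length
- tape_measure: bystander: tape measure, 94 mm
- bearing: bystander: ball bearing, 62 mm
- centre_punch: bystander: centre punch, 124 mm long
There are look-alikes about, which are no part of the job. What is shaped like the press_block but red is not meant.

How it is judged (in metres and radians):
On the way, in this order (a step that is already met when the one before it is completed fails the run):
1. the press block, held upright, presses the bracket and the sprung table down onto the stops, level (value of joint platen above 0.0132 m and angle between platen_top's own z axis and vertical below 0.035 rad and angle between press_block's own z axis and vertical below 0.06 rad and contact force between press_block and bracket above 3 N), for 0.1 s.
2. the press block stands upright on the bench again, let go, and the catches hold the table down (height (world z) of press_block below 0.004 m and angle between press_block's own z axis and vertical below 0.06 rad and contact force between the fingers and press_block below 0.1 N and horizontal distance between press_block and jig above 0.1 m and value of joint platen above 0.0115 m), for 0.2 s.
3. the bracket is drawn level out of the jig's open end (x of bracket in the frame of jig below -0.087 m and angle between bracket's own z axis and vertical below 0.25 rad and value of joint platen above 0.0115 m), for 0.05 s.
At the end, for the whole second after the job is handed in: The bracket lies flat (tilt under 0.05 rad) on the tray's floor within its walls, at rest; the press block stands upright on the bench at least 100 mm from the jig's centre; the sprung table is still caught down (pressed at least 11.5 of 14 mm) and level (under 0.05 rad) (x of bracket in the frame of tray_in between -0.11 and 0.11 m and y of bracket in the frame of tray_in between -0.08 and 0.08 m and z of bracket in the frame of tray_in below 0.005 m and angle between each of bracket, platen_top's own z axis and vertical below 0.05 rad and linear speed of bracket below 0.02 m/s and height (world z) of press_block below 0.004 m and angle between press_block's own z axis and vertical below 0.06 rad and horizontal distance between press_block and jig above 0.1 m and value of joint platen above 0.0115 m); the robot touches nothing.
It fails at once if another thing on the bench was pushed more than 40 mm (distance of any of tape_measure, bearing, centre_punch from where it was at the start of the episode above 0.04 m).
It fails at once if the bracket was tipped up or dropped on its edge (angle between bracket's own z axis and vertical above 0.6 rad).
It also fails if it takes over 69 s, if anything falls off the work surface, if the arm or the gripper's body presses on something with over 40 N, if the wrist force passes 120 N, or if a joint passes its speed limit or range.

ROBOT

A 6-joint arm with a two-finger parallel gripper is mounted at the origin on a cart in front of the work surface, level with it; the furniture and walls round the work are solid. World frame = base frame: x ahead of the robot, y to its left, z up, the work surface at z = 0. Lengths are in mm, angles in rad, forces in N, time in s.
With the tool pointing down it reaches from about 400 to 925 mm from the base axis. Payload 12.5 kg.
Tool frame: the origin (TCP) lies midway between the tips of the shut fingers; the grasp point (between the pads) lies 19 mm behind it; z points along the fingers, y is the line along which they close (so a half turn about z gives the same grasp; the last joint's range is limited). The gripper opens to 95 mm and grips with 3 to 60 N. Pads are 20 mm wide; open, the fingers measure 119 mm over their backs; the gripper's body (75 mm by 180 mm) begins 59 mm behind the grasp point.
Start: joints at [-1.377, 0.491, 1.559, -0, 1.092, -0.106], TCP at [184.604, -597.133, 214.661] pointing down, gripper open.
Joint ranges: [-3.1, 3.1], [-0.84, 2.19], [0.05, 2.79], [-1.13, 4.28], [0.06, 2.93], [-2.69, 2.69]. Speed limits (rad/s): [2.22, 2.22, 2.79, 3.14, 3.14, 3.14].

INTERFACE

Orientations are given as [roll, pitch, yaw] about the fixed x, y, z axes, in that order (R = Rz(yaw) Ry(pitch) Rx(roll)).
In Python, from cell import * gives the robot as it stands.
- The arm moves only by the tool servo_tool, never from a script. Its argument "moves" is one flat list of numbers, 5 for each row, row after row: the shift along the world's x, y, z as a fraction of full scale, then the turn about the world's z as a fraction of full scale, then the opening, from 0 (shut) to 1 (fully open). A call has 1 to 12 rows; each row is the pose to reach, as a shift and turn from the pose commanded when the call began, turning the shorter way round; what a row does not reach only later rows make up. Full scale, the value 1, is 400 mm for a shift and 180 degrees for a turn. A row lasts 1/12 s, in which the tool goes at most 41.7 mm and 7.16 degrees, less where a joint would pass 70% of its speed; a pose out of reach is approached as far as the arm can. A call with a number of a shift or a turn outside -1 to 1 is refused whole. A call with a gripper value outside its range is refused whole. The fingers move at their own pace and stop on an object; the grip force is fixed at half the most. Time passes only in rows, so rows that repeat a pose let the fingers close. It gives the time, the measured TCP pose, the force, the opening and the grip force at its end, in the units of the state.
- state(): the state, without advancing time (a new reading comes with each control period).
- read_camera(name): name is "scene" or "side" or "wrist"; returns (picture, depth): 420x560x3 uint8, blue, green, red; 420x560 float32, mm along the optical axis (not along the pixel's ray), 0 where there is no reading.
- get_calibration(name): a dict with "K" (3x3 intrinsics, pixels), "R" (3x3) and "t" (3): a world point X has camera coordinates R X + t. Camera axes: x right, y down, z forward; pixel columns grow to the right and rows downward; lengths in mm; the calibration is good to about 2 mm. A picture is of the moment at which its call begins: read the wrist's pose just before it. get_calibration takes no time and is no camera call; for the wrist camera it gives the pose at the moment of the call.
- job_done(): hands the job in; it is judged then, once.
The state is a dict: "t": time; "joints": joint angles; "qvel": joint speeds; "tau": joint torques, N m; "eef_pos": TCP position; "tcp_rot": TCP orientation; "ft_force": force on the tool from outside, world axes, zero at the start; "moment": the same for the moment, N m; "opening": opening from 0.0 (shut) to 1.0 (fully open); "grip_force": force on a finger pad.
Only numpy, scipy, OpenCV 4.12 (cv2) and the standard library are available. Lean on these libraries where they do the work, as an engineer would, in place of code of your own. Each camera call takes 0.05 s, during which the arm holds its last target. There are 200 camera calls.

## Working session

There is one attempt and no reset: what is moved stays moved. The work goes in short steps, Python scripts to look and compute and a tool call to move; the robot and the scene stay as the last step left them, time stands still between calls to the robot, and variables do not carry over. Pictures are saved under pics/ and viewed, at most 10 in all, crops included, and the job is handed in when it is done.

Besides the shell and the picture viewer there is one more tool, called after ">>>" as name(argument=value, ...), one argument or row to a line, values as JSON. servo_tool: Moves the arm, as the interface text tells. Its arguments: {"type":"object","properties":{"moves":{"type":"array"}},"required":["moves"]}

```bash
ls; mkdir -p pics
cat > h.py <<'E'
from cell import *
import numpy as np, cv2
def grab(n):
    c=get_calibration(n); im,d=read_camera(n); return im,d,{k:np.array(c[k],float) for k in c if k in('K','R','t')}
def cloud(d,c):
    h,w=d.shape; u,v=np.meshgrid(np.arange(w),np.arange(h))
    p=np.stack([(u-c['K'][0,2])/c['K'][0,0]*d,(v-c['K'][1,2])/c['K'][1,1]*d,d],-1)
    return (p-c['t'])@c['R']
E
python3 - <<'E'
from h import *
for n in('scene','side'):
    im,d,c=grab(n); cv2.imwrite(f'pics/{n}0.png',im); np.savez(f'{n}0.npz',im=im,d=d,**c)
    print(n,c['K'].tolist(),(-c['R'].T@c['t']).round(),(c['R'][2]).round(2),(d>0).mean())
print(state())
E
```

```text
pics
scene [[387.47158045641356, 0.0, 281.9285165903737], [0.0, 387.47158045641356, 207.80365882015852], [0.0, 0.0, 1.0]] [-82. 555. 659.] [ 0.58 -0.57 -0.58] 0.9961522108843538
side [[546.2603854735784, 0.0, 277.087090973345], [0.0, 546.2603854735784, 211.809319998307], [0.0, 0.0, 1.0]] [ 459. 1391. 1130.] [ 0.04 -0.8  -0.59] 0.9960884353741497
{'t': 0.1, 'joints': array([-1.37658760e+00,  4.91485451e-01,  1.55939546e+00,  1.95142234e-05,
        1.09170096e+00, -1.05555083e-01]), 'qvel': array([-0.00213509, -0.00025397,  0.00106432,  0.00033545, -0.00097781,
        0.00096007]), 'tau': array([ 4.66918544e-03, -6.13619828e+01, -2.58606613e+01,  6.94659795e-02,
        4.69451118e-02, -4.27511031e-05]), 'eef_pos': array([ 184.56979715, -596.89716476,  214.12638121]), 'tcp_rot': array([-3.14061076e+00, -1.21435504e-04,  2.99754748e-01]), 'ft_force': array([-0.64936408,  0.26912171, -0.93761781]), 'moment': array([-0.00659562, -0.04805087,  0.02659872]), 'grip_force': 0.0, 'opening': 1.0027569965177758}
```

View pics/scene0.png

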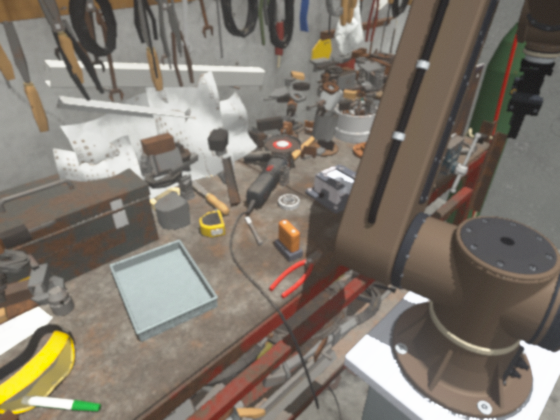

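View pics/side0.png

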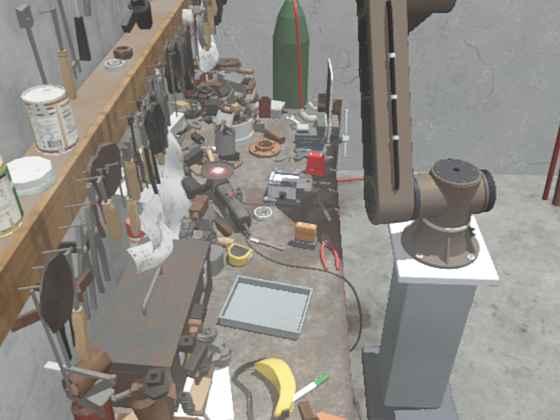

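The scene view shows the tray at (163,285), the press block at (289,238), the tape at (212,222), the bearing at (288,200), the punch at (252,232), and the jig at (335,185), partly behind the arm. The side view shows the jig at (290,185), the red decoy at (315,163), the block at (305,235) and the tray at (265,305).

Run:
```python
from h import *
def rect(P,m,name):
    q=P[m]; 
    if len(q)<5: print(name,len(q)); return
    r=cv2.minAreaRect(q[:,:2].astype(np.float32)); print(name,len(q),np.round(r[0]),np.round(r[1]),round(r[2],1),'z',np.percentile(q[:,2],[5,50,95]).round())
for n in('scene','side'):
    f=np.load(n+'0.npz'); P=cloud(f['d'],f); im=f['im']; hsv=cv2.cvtColor(im,cv2.COLOR_BGR2HSV)
    def at(u,v): return P[v,u].round().tolist()
    pts={'scene':dict(blk=(289,238),tray=(163,285),jig=(335,185),tape=(212,222),bear=(288,200),punch=(252,232)),'side':dict(blk=(305,235),tray=(265,305),jig=(290,180),dec=(315,163),tape=(238,255),bear=(263,212),punch=(265,243))}[n]
    for k,(u,v) in pts.items():
        print(n,k,at(u,v))
    u,v=pts['blk']; box=np.zeros(im.shape[:2],bool); box[v-25:v+25,u-20:u+20]=1
    org=(hsv[...,0]<22)&(hsv[...,1]>110)&(hsv[...,2]>90)&box
    rect(P,org&(P[...,2]>73)&(P[...,2]<90),'griptop'); rect(P,org,'grip')
    b2=box&(P[...,2]>8)&(P[...,2]<90); rect(P,b2,'block')
    u,v=pts['tray']; box[:]=0; box[v-60:v+60,u-75:u+75]=1
    g=(P[...,2]>24)&(P[...,2]<40)&box
    lab=cv2.connectedComponentsWithStats(g.astype(np.uint8)); 
    for i in range(1,lab[0]):
        if lab[2][i,4]>60: rect(P,lab[1]==i,'rim')
    u,v=pts['jig']; box[:]=0; box[v-22:v+25,u-28:u+30]=1
    rect(P,box&(P[...,2]>60)&(P[...,2]<76),'jigtop')
    cv2.imwrite(f'pics/{n}_z.png',cv2.resize(im[v-45:v+45,u-60:u+60],None,fx=6,fy=6,interpolation=cv2.INTER_CUBIC))
```

```text
scene blk [413.0, 45.0, 68.0]
scene tray [546.0, 316.0, 8.0]
scene jig [487.0, -217.0, 69.0]
scene tape [624.0, 119.0, 40.0]
scene bear [593.0, -133.0, 6.0]
scene punch [551.0, 46.0, 7.0]
griptop 175 [434.  28.] [25. 65.] 77.0 z [74. 81. 83.]
grip 490 [209. 231.] [ 63. 869.] 46.1 z [11. 62. 82.]
block 784 [419.  32.] [ 43. 108.] 87.7 z [11. 46. 82.]
rim 85 [692. 198.] [64. 16.] 54.1 z [26. 31. 37.]
rim 133 [619. 129.] [67. 20.] 40.2 z [25. 33. 38.]
rim 389 [710. 324.] [175.   8.] 87.4 z [25. 32. 39.]
rim 1102 [540. 321.] [170. 228.] 78.6 z [25. 33. 36.]
jigtop 652 [ 509. -266.] [112. 116.] 83.0 z [61. 68. 73.]
side blk [437.0, 37.0, 45.0]
side tray [546.0, 308.0, 6.0]
side jig [494.0, -254.0, 62.0]
side dec [403.0, -400.0, 48.0]
side tape [640.0, 136.0, 39.0]
side bear [584.0, -145.0, -3.0]
side punch [565.0, 39.0, 9.0]
griptop 0
grip 40 [383.  74.] [72. 12.] 86.1 z [ 1. 10. 13.]
block 573 [427. -18.] [255. 106.] 89.0 z [10. 42. 81.]
rim 288 [638. 117.] [67. 76.] 85.9 z [27. 35. 39.]
rim 118 [441. 170.] [ 23. 162.] 77.3 z [25. 32. 38.]
rim 678 [540. 322.] [177. 227.] 78.0 z [25. 31. 36.]
rim 70 [637. 524.] [61. 11.] 42.4 z [26. 34. 39.]
jigtop 490 [ 484. -311.] [222. 154.] 79.0 z [60. 66. 73.]
```

View pics/side_z.png

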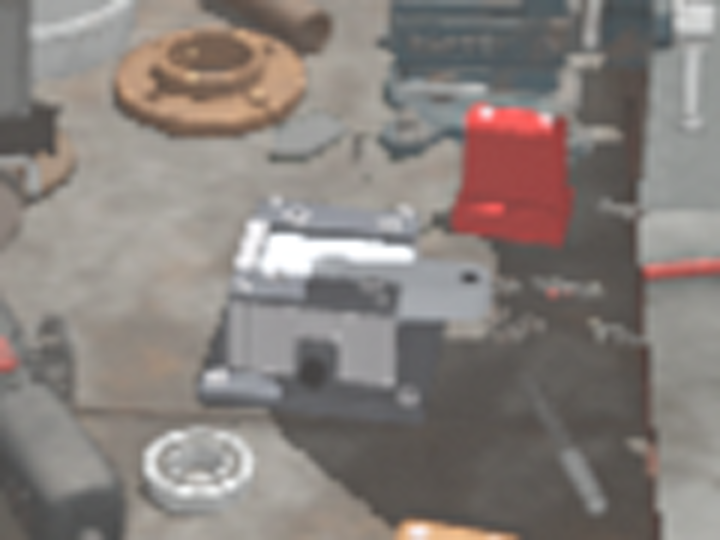

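>>> servo_tool(
  moves=[0.2,0.3,0.25,-0.04,1,0.3,0.5,0.29,-0.08,1,0.4,0.6,0.29,-0.12,1,0.5,0.7,0.29,-0.16,1,0.6,0.8,0.29,-0.16,1,0.66,0.9,0.29,-0.16,1,0.66,0.98,0.29,-0.16,1,0.66,0.98,0.29,-0.16,1,0.66,0.98,0.29,-0.16,1,0.66,0.98,0.29,-0.16,1,0.66,0.98,0.29,-0.16,1,0.66,0.98,0.29,-0.16,1],
)

```text
t: 1.1
eef_pos: [449.5, -202.7, 331.1]
tcp_rot: [-3.142, -0.0, -0.202]
ft_force: [0.5, -0.1, -0.3]
opening: 1.0
grip_force: 0.0
```

Run:
```python
from h import *
for n in('wrist','scene'):
    im,d,c=grab(n); cv2.imwrite(f'pics/{n}1.png',im); np.savez(f'{n}1.npz',im=im,d=d,**c)
    print((-c['R'].T@c['t']).round(),c['R'].round(2).tolist(),c['K'][0,0],(d>0).mean())
s=state();print(s['t'],s['eef_pos'],s['tcp_rot'])
```

```text
[ 514. -216.  501.] [[-0.2, -0.98, -0.0], [-0.95, 0.19, 0.24], [-0.23, 0.05, -0.97]] 305.7835710727134 0.9436989795918367
[-82. 555. 659.] [[-0.7, -0.71, 0.0], [-0.41, 0.4, -0.82], [0.58, -0.57, -0.58]] 387.47158045641356 0.9961989795918368
1.2 [ 450.42006379 -201.69648469  331.32122138] [-3.14136346e+00 -1.17066563e-03 -1.98281297e-01]
```

View pics/wrist1.png

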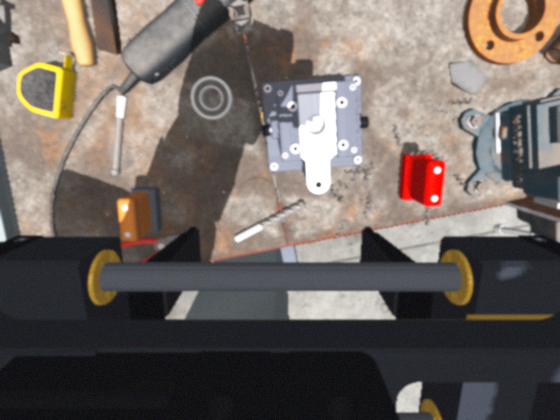

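The wrist view shows the jig at (315,122), its tongue pointing down the image (−x) to (318,187), and knobs at (264,128) and (364,122). The block is at (137,213), and the red decoy at (424,180). A drill-like thing at (270,220) lies in the draw-out path.

Run:
```python
from h import *
f=np.load('wrist1.npz'); P=cloud(f['d'],f); im=f['im']
box=np.zeros(im.shape[:2],bool); box[66:200,255:372]=1
def rect(m,name,lo=0):
    q=P[m].astype(np.float32); r=cv2.minAreaRect(q[:,:2]); print(name,len(q),np.round(r[0],1),np.round(r[1],1),round(r[2],1),'z',np.percentile(q[:,2],[5,50,95]).round(1))
bench=np.zeros_like(box); bench[180:230,170:230]=1
print('bench z',np.median(P[...,2][bench]))
def cc(m):
    n,l,s,_=cv2.connectedComponentsWithStats(m.astype(np.uint8)); return l==1+np.argmax(s[1:,4])
rect(cc(box&(P[...,2]>5)&(P[...,2]<90)),'all')
rect(box&(P[...,2]>64)&(P[...,2]<78),'top')
rect(cc(box&(P[...,2]>40)&(P[...,2]<64)&(np.mgrid[:420,:560][0]>150)),'tongue')
print('z rows'); 
for v in range(70,200,6): print(v,P[v,255:375:6,2].round().astype(int).tolist())
print('drill'); 
for u,v in((243,238),(255,230),(270,221),(285,213),(297,205)): print(P[v-4:v+5,u].round()[:,2].astype(int).tolist(),P[v,u].round())
bb=np.zeros_like(box); bb[180:250,110:165]=1
rect(cc(bb&(P[...,2]>12)&(P[...,2]<40)),'foot'); rect(cc(bb&(P[...,2]>74)&(P[...,2]<90)),'griptop'); rect(cc(bb&(P[...,2]>8)&(P[...,2]<90)),'blk')
v,u=87,40; print('tape',P[v,u]); print('punch',P[120,122],P[172,115])
# scene view block
f=np.load('scene1.npz'); P=cloud(f['d'],f);bb[:]=0; bb[210:265,265:310]=1
rect(cc(bb&(P[...,2]>76)&(P[...,2]<88)),'sc griptop');rect(cc(bb&(P[...,2]>10)&(P[...,2]<88)),'sc blk')
rect(cc(bb&(P[...,2]>17)&(P[...,2]<26)),'sc foot')
```

```text
bench z -0.8418777215136646Traceback (most recent call last):
  File "<stdin>", line 10, in <module>
  File "<stdin>", line 5, in rect
cv2.error: OpenCV(4.12.0) /io/opencv/modules/imgproc/src/convhull.cpp:143: error: (-215:Assertion failed) total >= 0 && (depth == CV_32F || depth == CV_32S) in function 'convexHull'
```

```bash
cat > m1.py <<'E'
from h import *
f=np.load('wrist1.npz'); P=cloud(f['d'],f); im=f['im']
box=np.zeros(im.shape[:2],bool); box[66:200,255:372]=1
def rect(m,name,lo=0):
    q=P[m]; r=cv2.minAreaRect(np.ascontiguousarray(q[:,:2],np.float32)); print(name,len(q),np.round(r[0],1),np.round(r[1],1),round(r[2],1),'z',np.percentile(q[:,2],[5,50,95]).round(1))
def cc(m):
    n,l,s,_=cv2.connectedComponentsWithStats(m.astype(np.uint8)); return l==1+np.argmax(s[1:,4])
rect(cc(box&(P[...,2]>5)&(P[...,2]<90)),'all')
rect(box&(P[...,2]>64)&(P[...,2]<78),'top')
rect(cc(box&(P[...,2]>40)&(P[...,2]<64)&(np.mgrid[:420,:560][0]>150)),'tongue')
print('z rows'); 
for v in range(70,200,6): print(v,P[v,255:375:6,2].round().astype(int).tolist())
print('drill'); 
for u,v in((243,238),(255,230),(270,221),(285,213),(297,205)): print(P[v-4:v+5,u].round()[:,2].astype(int).tolist(),P[v,u].round())
bb=np.zeros_like(box); bb[180:250,110:165]=1
rect(cc(bb&(P[...,2]>12)&(P[...,2]<40)),'foot'); rect(cc(bb&(P[...,2]>74)&(P[...,2]<90)),'griptop'); rect(cc(bb&(P[...,2]>8)&(P[...,2]<90)),'blk')
f=np.load('scene1.npz'); P=cloud(f['d'],f);bb[:]=0; bb[210:265,265:310]=1
rect(cc(bb&(P[...,2]>76)&(P[...,2]<88)),'sc griptop');rect(cc(bb&(P[...,2]>10)&(P[...,2]<88)),'sc blk')
rect(cc(bb&(P[...,2]>17)&(P[...,2]<26)),'sc foot')
E
python3 m1.py
```

```text
all 9321 [ 496.6 -265.5] [157.4 167.6] 82.8 z [10.6 60.  69.4]
top 3396 [ 515.2 -267.9] [106.   99.9] 83.0 z [66.5 68.  71.1]
tongue 987 [ 446.2 -257.6] [50.1 59.6] 78.5 z [58.3 59.8 61.3]
z rows
70 [0, -1, 0, -2, -1, 0, 1, -2, -1, 0, -3, -2, 0, -1, -3, -1, -1, 0, -3, -1]
76 [-1, 0, 0, 0, -2, -1, 0, 0, 0, -1, -2, -1, -1, -3, 10, 12, 13, 11, -1, 0]
82 [-2, 0, 10, 11, 12, 12, 12, 11, 11, 12, 11, 12, 12, 67, 68, 66, 68, 17, 0, -1]
88 [-347, -1, 17, 11, 68, 66, 67, 69, 68, 69, 67, 66, 69, 66, 71, 68, 72, 11, -1, -1]
94 [-3, -2, 11, 12, 71, 69, 67, 67, 59, 60, 61, 60, 59, 61, 68, 67, 68, 11, -1, -2]
100 [-1, -1, 12, 12, 69, 67, 67, 68, 59, 60, 61, 61, 60, 59, 71, 71, 69, 11, -2, -1]
106 [-2, -1, 11, 11, 69, 68, 72, 71, 59, 60, 60, 59, 58, 59, 69, 67, 68, 11, -2, -1]
112 [-1, -458, 12, 12, 69, 70, 68, 68, 60, 58, 61, 60, 61, 61, 68, 67, 68, 11, 0, -2]
118 [0, -472, 13, 11, 68, 69, 68, 69, 60, 59, 40, 43, 60, 59, 69, 66, 68, 41, 35, -3]
124 [-2, -2, 28, 41, 68, 67, 68, 66, 61, 41, 41, 40, 61, 60, 68, 69, 68, 40, 37, -1]
130 [0, -2, 37, 40, 40, 69, 67, 67, 61, 42, 41, 41, 59, 61, 68, 68, 67,
[... 841 characters left out ...]
1, -2, -1, -1, -1, 0, 0, 0, -1, 3, 4, -1, 0, -3, 0, 3]
drill
[10, 10, 10, 11, 9, -1, -1, -3, -1] [ 352. -118.    9.]
[10, 12, 11, 11, 13, 11, 8, -1, -1] [ 364. -142.   13.]
[8, 8, 8, 9, 12, 10, 10, 11, -2] [ 374. -170.   12.]
[6, 8, 8, 8, 9, 12, 11, 11, -1] [ 381. -197.    9.]
[0, -1, 8, 5, 10, 11, 11, 12, 6] [ 391. -219.   10.]
foot 598 [434.9  25.1] [39.7 72. ] 77.1 z [14.2 21.6 37.9]
griptop 754 [434.5  25.4] [25.1 65.6] 77.7 z [75.2 78.9 80.8]
blk 2152 [420.6  42.3] [ 76.  107.6] 76.9 z [ 9.8 53.2 80.1]
sc griptop 188 [434.8  28.1] [25.7 67.6] 80.0 z [77.1 80.8 82.9]
sc blk 720 [434.8  28.7] [41.  73.2] 81.2 z [14.8 50.  82.1]
sc foot 154 [434.9  28.8] [39.9 73. ] 80.9 z [18.1 22.9 25.2]
```

>>> servo_tool(
  moves=[-0.038,0.1,-0.1,0,1,-0.038,0.2,-0.2,0,1,-0.038,0.3,-0.3,0,1,-0.038,0.4,-0.35,0,1,-0.038,0.5,-0.38,0,1,-0.038,0.57,-0.4,0,1,-0.038,0.57,-0.4,0,1,-0.038,0.57,-0.4,0,1,-0.038,0.57,-0.4,0,1],
)

```text
t: 1.95
eef_pos: [432.9, 23.6, 170.0]
tcp_rot: [3.141, 0.002, -0.2]
ft_force: [0.4, 0.6, -0.1]
opening: 1.002
grip_force: 0.0
```

Run:
```python
from h import *
s=state();print(s['t'],s['eef_pos'],s['tcp_rot'])
im,d,c=grab('wrist'); cv2.imwrite('pics/wrist2.png',im); np.savez('wrist2.npz',im=im,d=d,**c); P=cloud(d,c)
hsv=cv2.cvtColor(im,cv2.COLOR_BGR2HSV)
m=(np.abs(P[...,0]-434)<70)&(np.abs(P[...,1]-26)<50)
for lo,hi in((74,86),(17,27)):
    q=P[m&(P[...,2]>lo)&(P[...,2]<hi)]; print(len(q))
    if len(q)>20:
        r=cv2.minAreaRect(np.ascontiguousarray(q[:,:2],np.float32)); print(r, np.median(q[:,2]))
# jig refined from wrist1
f=np.load('wrist1.npz'); P=cloud(f['d'],f)
def line(p,ax):
    vx,vy,x0,y0=cv2.fitLine(np.ascontiguousarray(p,np.float32),cv2.DIST_HUBER,0,.01,.01).ravel(); return np.degrees(np.arctan2(vy*np.sign(vx),abs(vx))),x0,y0
a=np.radians(-7.); R=np.array([[np.cos(a),-np.sin(a)],[np.sin(a),np.cos(a)]]); o=np.array([510.2,-267.3])
L=(P[...,:2]-o)@R; z=P[...,2]; top=(z>64)&(z<78)&(np.abs(L).max(-1)<70)
E={k:[] for k in('out-','in-','in+','out+')}
for x in range(-38,40,3):
    s=L[top&(np.abs(L[...,0]-x)<1.5)][:,1]
    if len(s)<10: continue
    n=s[s<0];p=s[s>0]
    for k,v in zip(E,(n.min(),n.max(),p.min(),p.max())): E[k].append((x,v))
for k,v in E.items():
    v=np.array(v); pf=np.polyfit(v[:,0],v[:,1],1); print(k,pf[1].round(2),np.degrees(pf[0]).round(2))
xs=L[top][:,0]; print('x ext',np.percentile(xs,[0,.3,99.7,100]))
kn=L[(z>30)&(z<48)&(np.abs(L[...,1])>56)&(np.abs(L).max(-1)<85)]; 
for sg in(-1,1): q=kn[kn[:,0:2][:,1]*sg>0]; print('knob',len(q),np.median(q,0),np.abs(q[:,1]).max())
tg=L[(z>55)&(z<64)&(L[...,0]<-52)&(L[...,0]>-90)&(np.abs(L[...,1])<30)]
print('tongue',[ (x,np.round((q:=tg[np.abs(tg[:,0]-x)<3][:,1]).min(),1),q.max().round(1)) for x in(-60,-70,-80)])
tg=L[(z>55)&(z<64)&(L[...,0]<-52)&(L[...,0]>-120)&(np.abs(L[...,1])<30)]; print(tg[:,0].min())
```

```text
1.95 [432.91624966  23.60894484 169.98827654] [ 3.14118337e+00  1.84257371e-03 -2.00047222e-01]
1992
((435.21234130859375, 25.799877166748047), (25.91317367553711, 65.00218963623047), 76.91828918457031) 78.98307485235179
719
((434.8755798339844, 26.00094223022461), (39.96873474121094, 71.6816635131836), 76.93498229980469) 21.25919770266002
out- -52.13 0.09
in- -25.02 0.18
in+ 25.73 -0.03
out+ 52.43 0.11
x ext [-44.91961531 -44.49817575  54.69676832  54.99388935]
knob 153 [  0.08090747 -68.40936762] 78.58042603009514
knob 209 [5.80026622e-02 6.43956816e+01] 78.84404444635803
tongue [(-60, np.float64(-13.0), np.float64(17.5)), (-70, np.float64(-12.6), np.float64(18.2)), (-80, np.float64(-13.6), np.float64(18.4))]
-94.60965189175347
```

View pics/wrist2.png

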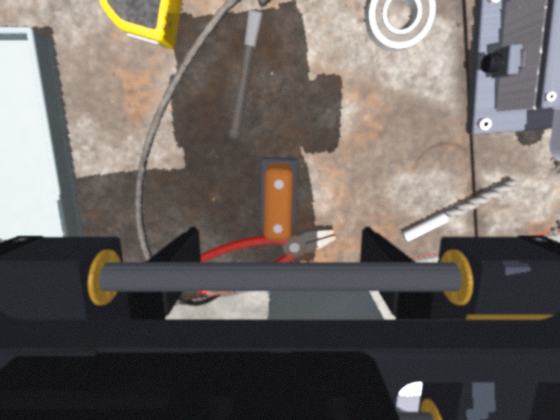

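The wrist view shows the block between the finger lines at (280,200), pliers below it at (260,245), and clear finger lanes.

>>> servo_tool(
  moves=[0.004,0.006,-0.09,-0.009,1,0.004,0.006,-0.18,-0.009,1,0.004,0.006,-0.26,-0.009,1,0.004,0.006,-0.32,-0.009,1,0.004,0.006,-0.336,-0.009,1,0.004,0.006,-0.336,-0.009,0.6,0.004,0.006,-0.336,-0.009,0.25,0.004,0.006,-0.336,-0.009,0,0.004,0.006,-0.336,-0.009,0,0.004,0.006,-0.336,-0.009,0,0.004,0.006,-0.336,-0.009,0,0.004,0.006,-0.336,-0.009,0],
)

```text
t: 3.0
eef_pos: [435.2, 25.3, 36.8]
tcp_rot: [-3.142, -0.001, -0.231]
ft_force: [-0.2, -0.6, -0.5]
opening: 0.566
grip_force: 0.0
```

>>> servo_tool(
  moves=[0,0,0,0,0,0,0,0,0,0,0,0,0,0,0,0,0,0,0,0,0,0,0,0,0,0,0,0,0,0],
)

```text
t: 3.5
eef_pos: [434.9, 25.3, 36.2]
tcp_rot: [3.141, 0.0, -0.231]
ft_force: [0.5, -0.2, -0.4]
opening: 0.272
grip_force: 30.0
```

>>> servo_tool(
  moves=[0,0,0.1,0,0,0,0,0.2,0,0,0.02,-0.06,0.25,0.01,0,0.05,-0.15,0.25,0.02,0,0.08,-0.25,0.25,0.03,0,0.11,-0.35,0.25,0.034,0,0.13,-0.45,0.25,0.034,0,0.15,-0.55,0.25,0.034,0,0.17,-0.64,0.25,0.034,0,0.185,-0.7,0.25,0.034,0,0.188,-0.731,0.25,0.034,0,0.188,-0.731,0.25,0.034,0],
)

```text
t: 4.5
eef_pos: [509.9, -269.1, 135.4]
tcp_rot: [-3.141, 0.001, -0.127]
ft_force: [-0.2, -0.2, -4.3]
opening: 0.274
grip_force: 30.0
```

```bash
cat > m3.py <<'E'
from h import *
import sys
n=sys.argv[1]; zb=float(sys.argv[2])
S=[]
for i in range(4):
    S.append(state()['eef_pos']); im,d,c=grab('wrist')
s=state();print(s['t'],np.mean(S,0).round(1),s['eef_pos'],s['tcp_rot'],s['ft_force'])
cv2.imwrite(f'pics/wrist{n}.png',im); np.savez(f'wrist{n}.npz',im=im,d=d,**c); P=cloud(d,c)
a=np.radians(-6.9); R=np.array([[np.cos(a),-np.sin(a)],[np.sin(a),np.cos(a)]]); o=np.array([510.2,-267.1])
L=(P[...,:2]-o)@R; z=P[...,2]
def ext(m,name):
    q=L[m]; 
    if len(q)<15: print(name,len(q)); return
    r=cv2.minAreaRect(np.ascontiguousarray(q,np.float32)); print(name,len(q),np.round(r,1) if 0 else r,np.median(z[m]))
near=np.abs(L).max(-1)<75
ext(near&(np.abs(z-zb-80)<6)&(np.abs(L[...,1])<25),'griptop'); ext(near&(np.abs(z-zb-22)<5)&(np.abs(L[...,1])<30),'foottop')
top=near&(z>64)&(z<75)&(np.abs(L[...,1])>20); ext(top,'jigtop')
for x in range(-40,60,10):
    q=L[top&(np.abs(L[...,0]-x)<4)][:,1]
    if (q<0).sum()>3 and (q>0).sum()>3: print(x,q[q<0].min().round(1),q[q<0].max().round(1),q[q>0].min().round(1),q[q>0].max().round(1))
E
python3 m3.py 3 100
```

```text
4.7 [ 509.6 -267.1  135.6] [ 509.77190588 -265.61374146  136.06860875] [-3.14093502e+00  1.06164584e-03 -1.23407136e-01] [ 0.39655576  0.78177699 -5.56986814]
griptop 4667 ((4.425764083862305, 1.5784168243408203), (54.691654205322266, 41.537837982177734), 0.645133376121521) 178.6203609071338
foottop 1075 ((20.318592071533203, 1.8045730590820312), (40.00388717651367, 28.85796546936035), 89.57325744628906) 120.81824054871986
jigtop 6461 ((12.574859619140625, -0.687744140625), (106.01365661621094, 83.4000015258789), 89.9140625) 68.02224358288566
-30 -35.9 -34.2 38.5 40.6
-20 -53.4 -27.7 31.9 52.0
-10 -53.0 -25.6 27.5 52.2
0 -53.5 -25.7 28.0 51.9
10 -53.5 -25.5 27.8 52.1
20 -53.1 -25.6 27.5 52.3
30 -53.7 -25.8 24.2 51.9
40 -53.7 -25.6 24.2 52.2
50 -53.2 -20.0 20.0 52.3
```

View pics/wrist3.png

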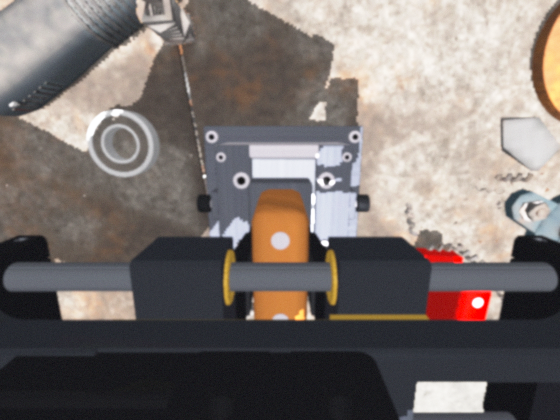

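The block is held upright in line with the gap: grip at (280,240), gap edges either side, and the red decoy low at (460,280). The block sits about 2.5 mm to jig +y, so I will shift it and then lower.

>>> servo_tool(
  moves=[0.002,-0.0065,-0.03,0,0,0.002,-0.0065,-0.06,0,0,0.002,-0.0065,-0.08,0,0,0.002,-0.0065,-0.09,0,0,0.002,-0.0065,-0.09,0,0,0.002,-0.0065,-0.09,0,0],
)

```text
t: 5.2
eef_pos: [511.1, -269.5, 100.1]
tcp_rot: [-3.142, 0.0, -0.124]
ft_force: [-0.7, 1.0, -4.0]
opening: 0.277
grip_force: 30.0
```

```bash
python3 m3.py 4 63
```

```text
5.4 [ 511.2 -269.7  100.5] [ 511.20159784 -269.82993045  100.74475218] [ 3.14113770e+00 -7.55569943e-04 -1.24337090e-01] [-0.66198424 -0.93444493 -4.17375003]
griptop 4884 ((6.092554092407227, -2.2526817321777344), (55.731781005859375, 43.034175872802734), 1.3227185010910034) 143.40736969122548
foottop 1091 ((22.303071975708008, -2.0804214477539062), (40.058189392089844, 29.411788940429688), 89.69267272949219) 85.75078755087037
jigtop 7451 ((20.733814239501953, -0.8282279968261719), (106.1339340209961, 67.9502182006836), 89.85711669921875) 68.01629657192935
-10 -34.7 -30.3 26.3 31.0
0 -53.3 -25.6 24.1 52.3
10 -53.7 -25.7 24.1 52.2
20 -53.9 -25.6 24.2 52.0
30 -53.7 -25.9 24.0 51.8
40 -53.7 -20.2 24.2 51.9
50 -53.8 -20.1 20.0 52.1
```

>>> servo_tool(
  moves=[-0.002,0.003,0,0,0,-0.002,0.003,-0.008,0,0,-0.002,0.003,-0.014,0,0,-0.002,0.003,-0.02,0,0,-0.002,0.003,-0.026,0,0,-0.002,0.003,-0.03,0,0,-0.002,0.003,-0.034,0,0,-0.002,0.003,-0.037,0,0],
)

```text
t: 6.07
eef_pos: [510.4, -268.6, 85.9]
tcp_rot: [3.141, -0.001, -0.124]
ft_force: [-1.4, 0.7, 5.7]
opening: 0.274
grip_force: 30.0
```

>>> servo_tool(
  moves=[0,0,-0.003,0,0,0,0,-0.006,0,0,0,0,-0.009,0,0,0,0,-0.011,0,0,0,0,-0.011,0,0],
)

```text
t: 6.48
eef_pos: [510.4, -268.6, 82.2]
tcp_rot: [3.141, -0.001, -0.124]
ft_force: [-2.8, 2.1, 12.6]
opening: 0.271
grip_force: 30.0
```

>>> servo_tool(
  moves=[0,0,-0.003,0,0,0,0,-0.006,0,0,0,0,-0.006,0,0],
)

```text
t: 6.73
eef_pos: [510.9, -268.7, 81.9]
tcp_rot: [3.14, -0.003, -0.124]
ft_force: [-7.5, 6.3, 34.9]
opening: 0.274
grip_force: 30.0
```

>>> servo_tool(
  moves=[0,0,0,0,0,0,0,0,0,0],
)

```text
t: 6.9
eef_pos: [510.9, -268.7, 81.8]
tcp_rot: [3.14, -0.003, -0.124]
ft_force: [-7.8, 6.6, 34.9]
opening: 0.273
grip_force: 30.0
```

```bash
cat > m5.py <<'E'
from h import *
a=np.radians(-6.9); R=np.array([[np.cos(a),-np.sin(a)],[np.sin(a),np.cos(a)]]); o=np.array([510.2,-267.1])
s=state();print(s['t'],s['eef_pos'],s['tcp_rot'],s['ft_force'])
for n in('scene','side','wrist'):
    im,d,c=grab(n);P=cloud(d,c);L=(P[...,:2]-o)@R; z=P[...,2]
    np.savez(f'{n}5.npz',im=im,d=d,**c)
    for nm,m in (('gap',(np.abs(L[...,1])<22)&(np.abs(L[...,0])<42)),('tongue',(np.abs(L[...,1]-2)<12)&(L[...,0]<-50)&(L[...,0]>-92)),('plates',(np.abs(np.abs(L[...,1])-38)<10)&(np.abs(L[...,0]-5)<45)),('bench',(np.abs(L[...,0]+60)<40)&(np.abs(L[...,1]-110)<20))):
        lo,hi=(-8,8) if nm=='bench' else (62,76) if nm=='plates' else (36,66)
        q=m&(z>lo)&(z<hi); k=q.sum()
        if k>20:
            A=np.c_[L[q],np.ones(k)]; sol=np.linalg.lstsq(A,z[q],rcond=None)[0]; print(n,nm,k,'z med',np.median(z[q]).round(2),'slope',sol[:2].round(3),'mid',L[q].mean(0).round())
E
python3 m5.py
```

```text
6.9 [ 510.86721708 -268.71889775   81.84080178] [ 3.14023339e+00 -3.04084705e-03 -1.24245282e-01] [-7.77481527  6.55697229 34.94527872]
scene bench 94 z med 1.62 slope [0.009 0.028] mid [-40. 116.]
side gap 28 z med 63.22 slope [0.063 0.29 ] mid [-15.   1.]
side tongue 41 z med 45.42 slope [-0.036 -0.088] mid [-73.   1.]
side plates 92 z med 69.07 slope [-0.006  0.011] mid [ 5. 24.]
side bench 155 z med -0.04 slope [ 0.011 -0.007] mid [-60. 110.]
wrist gap 1035 z med 45.86 slope [-0.345 -0.082] mid [36.  1.]
wrist plates 5005 z med 68.14 slope [0.01  0.001] mid [26. -0.]
wrist bench 415 z med -0.77 slope [-0.021 -0.005] mid [-27. 119.]
```

>>> servo_tool(
  moves=[0,0,0.01,0,0,0,0,0.02,0,0,0,0,0.05,0,0,0,0,0.1,0,0,0,0,0.145,0,0,0,0,0.145,0,0],
)

```text
t: 7.55
eef_pos: [511.2, -269.3, 139.1]
tcp_rot: [3.14, -0.004, -0.124]
ft_force: [0.6, -0.4, -4.4]
opening: 0.272
grip_force: 30.0
```

```bash
python3 m5.py
```

```text
7.55 [ 511.22466043 -269.26501984  139.1289454 ] [ 3.139585   -0.00361227 -0.12428686] [ 0.57403179 -0.3506223  -4.36447941]
scene bench 111 z med 1.74 slope [0.005 0.016] mid [-42. 114.]
side gap 47 z med 48.65 slope [-0.01   0.206] mid [ -5. -13.]
side tongue 44 z med 45.03 slope [ 0.031 -0.077] mid [-72.   3.]
side plates 112 z med 68.53 slope [-0.021  0.015] mid [ 4. 19.]
side bench 146 z med -0.42 slope [ 0.012 -0.005] mid [-60. 110.]
wrist gap 932 z med 46.65 slope [0.014 0.   ] mid [35.  0.]
wrist plates 4354 z med 68.08 slope [0.009 0.   ] mid [16. -0.]
wrist bench 755 z med -0.88 slope [ 0.003 -0.001] mid [-31. 110.]
```

>>> servo_tool(
  moves=[-0.01,0.08,0,0,0,-0.03,0.17,0,-0.01,0,-0.06,0.26,0,-0.02,0,-0.09,0.36,0,-0.034,0,-0.12,0.46,0,-0.034,0,-0.15,0.56,0,-0.034,0,-0.17,0.65,0,-0.034,0,-0.19,0.72,-0.03,-0.034,0,-0.19,0.736,-0.1,-0.034,0,-0.19,0.736,-0.18,-0.034,0,-0.19,0.736,-0.23,-0.034,0,-0.19,0.736,-0.245,-0.034,0],
)

```text
t: 8.7
eef_pos: [432.3, 26.3, 35.6]
tcp_rot: [3.141, 0.006, -0.231]
ft_force: [-10.6, 6.1, 32.7]
opening: 0.27
grip_force: 30.0
```

>>> servo_tool(
  moves=[0,0,-0.002,0,0,0,0,-0.004,0,0],
)

```text
t: 8.87
eef_pos: [434.0, 25.8, 36.7]
tcp_rot: [3.141, 0.001, -0.231]
ft_force: [0.0, -0.9, -4.3]
opening: 0.275
grip_force: 30.0
```

>>> servo_tool(
  moves=[0,0,-0.001,0,0,0,0,-0.002,0,0,0,0,-0.002,0,0],
)

```text
t: 9.12
eef_pos: [434.5, 25.7, 36.7]
tcp_rot: [-3.142, -0.001, -0.231]
ft_force: [-0.8, -0.1, -4.8]
opening: 0.271
grip_force: 30.0
```

>>> servo_tool(
  moves=[0,0,-0.002,0,0,0,0,-0.004,0,0,0,0,-0.004,0,0],
)

```text
t: 9.37
eef_pos: [434.8, 25.7, 35.3]
tcp_rot: [-3.142, -0.002, -0.231]
ft_force: [0.7, -1.0, 5.1]
opening: 0.271
grip_force: 30.0
```

>>> servo_tool(
  moves=[0,0,0.001,0,0.5,0,0,0.001,0,1,0,0,0.001,0,1,0,0,0.001,0,1,0,0,0.001,0,1,0,0,0.001,0,1,0,0,0.001,0,1,0,0,0.05,0,1,0,0,0.13,0,1,0,0,0.22,0,1,0,0,0.3,0,1,0,0,0.3,0,1],
)

```text
t: 10.37
eef_pos: [436.1, 25.8, 159.5]
tcp_rot: [-3.141, -0.008, -0.231]
ft_force: [0.2, 0.4, 0.6]
opening: 0.992
grip_force: 0.0
```

```bash
python3 - <<'E'
from h import *
im,d,c=grab('wrist');P=cloud(d,c); s=state(); print(s['t'],s['eef_pos'],s['tcp_rot'],s['opening'])
m=(np.abs(P[...,0]-434)<70)&(np.abs(P[...,1]-26)<50)
for lo,hi in((70,90),(15,29)):
    q=P[m&(P[...,2]>lo)&(P[...,2]<hi)]; A=np.c_[q[:,:2]-[434,26],np.ones(len(q))]
    print(cv2.minAreaRect(np.ascontiguousarray(q[:,:2],np.float32)),np.linalg.lstsq(A,q[:,2],rcond=None)[0].round(3))
E
python3 m5.py
```

```text
10.4167 [435.31040658  25.8108803  157.11820932] [-3.14090177 -0.00553884 -0.2310156 ] 0.9994359599115392
((434.65985107421875, 26.54210662841797), (25.976402282714844, 64.40703582763672), 77.2188491821289) [-1.6000e-02  4.0000e-03  7.8566e+01]
((434.1221923828125, 26.761587142944336), (40.00634765625, 71.43128967285156), 76.74943542480469) [ 1.0000e-03 -2.0000e-03  2.1171e+01]
10.4167 [435.31040658  25.8108803  157.11820932] [-3.14090177 -0.00553884 -0.2310156 ] [-0.68714177 -0.03218598 -0.66553637]
scene plates 55 z med 70.43 slope [0.014 0.022] mid [26. 39.]
scene bench 229 z med 1.44 slope [-0.001  0.003] mid [-59. 111.]
side gap 42 z med 47.55 slope [0.015 0.411] mid [  7. -15.]
side plates 138 z med 68.69 slope [ 0.013 -0.001] mid [11. -2.]
side bench 107 z med -0.19 slope [ 0.009 -0.015] mid [-54. 111.]
wrist bench 3102 z med -0.96 slope [ 0.001 -0.   ] mid [-59. 110.]
```

>>> servo_tool(
  moves=[0.003,-0.08,0,0.01,1,0.006,-0.17,0,0.02,1,0.01,-0.26,0,0.03,1,0.015,-0.36,0,0.035,1,0.02,-0.46,0,0.035,1,0.024,-0.56,0,0.035,1,0.028,-0.64,0,0.035,1,0.028,-0.7,-0.03,0.035,1,0.028,-0.707,-0.05,0.035,1,0.028,-0.707,-0.05,0.035,1],
)

```text
t: 11.4
eef_pos: [444.0, -257.2, 131.6]
tcp_rot: [-3.139, 0.005, -0.124]
ft_force: [-1.2, 0.4, -0.6]
opening: 1.0
grip_force: 0.0
```

```bash
cat > m6.py <<'E'
from h import *
a=np.radians(-6.9); R=np.array([[np.cos(a),-np.sin(a)],[np.sin(a),np.cos(a)]]); o=np.array([510.2,-267.1])
S=[]
for i in range(3): s=state(); S.append(s['eef_pos']); im,d,c=grab('wrist')
print(s['t'],np.mean(S,0).round(1),s['tcp_rot'])
P=cloud(d,c);L=(P[...,:2]-o)@R; z=P[...,2]; cv2.imwrite('pics/wrist6.png',im)
t=(z>41)&(z<51)&(np.abs(L[...,1])<30)
for x in range(-94,-45,6):
    q=L[t&(np.abs(L[...,0]-x)<3)][:,1]
    if len(q)>5: print(x,len(q),q.min().round(1),q.max().round(1))
q=L[t]; print('x range',q[:,0].min().round(1),q[:,0].max().round(1),'z',np.median(z[t&(L[...,0]<-45)]) if (t&(L[...,0]<-45)).any() else None)
tp=(z>64)&(z<75)&(np.abs(L).max(-1)<65)
for x in(-30,-10,10,30):
    q=L[tp&(np.abs(L[...,0]-x)<3)][:,1]; print(x,q.min().round(1),q.max().round(1))
print(L[tp][:,0].min(),L[tp][:,0].max())
E
python3 m6.py
```

```text
11.5 [ 444.4 -256.4  132.6] [-3.13994748e+00  2.80900258e-03 -1.21109986e-01]
-94 95 -9.6 13.6
-88 200 -13.1 16.2
-82 226 -13.8 17.9
-76 250 -13.8 17.9
-70 243 -13.7 17.8
-64 240 -13.6 17.7
-58 262 -14.4 17.6
-52 263 -14.2 17.6
-46 302 -19.9 21.6
x range -95.8 45.0 z 45.66058678621032
-30 -53.4 52.7
-10 -53.1 52.5
10 -53.4 51.9
30 -53.8 51.8
-45.455499125321815 55.00813447017678
```

View pics/wrist6.png

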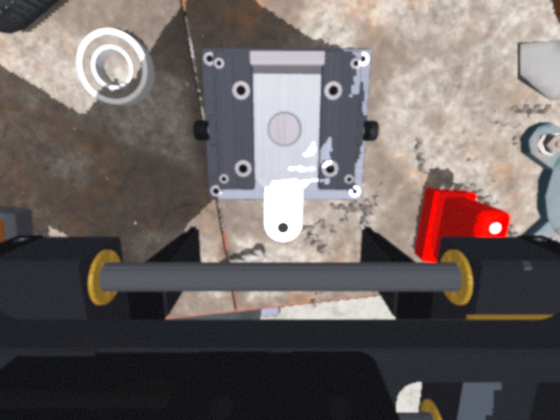

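The wrist view shows the bracket level in the gap, the tongue at (284,210) on the gripper's centre line, and the red decoy at (460,230), outside the finger lane.

>>> servo_tool(
  moves=[0.004,-0.002,-0.08,0,1,0.004,-0.002,-0.16,0,1,0.004,-0.002,-0.22,0,1,0.004,-0.002,-0.26,0,1,0.004,-0.002,-0.278,0,1,0.004,-0.002,-0.278,0,0.7,0.004,-0.002,-0.278,0,0.6,0.004,-0.002,-0.278,0,0.5,0.004,-0.002,-0.278,0,0.5,0.004,-0.002,-0.278,0,0.5],
)

```text
t: 12.38
eef_pos: [447.4, -257.9, 24.4]
tcp_rot: [3.141, -0.001, -0.121]
ft_force: [-0.0, -0.7, -0.2]
opening: 0.71
grip_force: 0.0
```

>>> servo_tool(
  moves=[0,0,-0.008,0,0.45,0,0,-0.008,0,0.4,0,0,-0.008,0,0,0,0,-0.008,0,0,0,0,-0.008,0,0,0,0,-0.008,0,0,0,0,-0.008,0,0],
)

```text
t: 12.97
eef_pos: [447.0, -257.8, 20.3]
tcp_rot: [3.141, -0.0, -0.121]
ft_force: [0.7, -0.1, 0.0]
opening: 0.335
grip_force: 29.8
```

>>> servo_tool(
  moves=[0,0,0.005,0,0,-0.025,0.003,0.005,0,0,-0.05,0.006,0.006,0,0,-0.075,0.009,0.007,0,0,-0.1,0.012,0.008,0,0,-0.125,0.015,0.01,0,0,-0.15,0.018,0.012,0,0,-0.175,0.021,0.014,0,0,-0.2,0.024,0.016,0,0,-0.225,0.027,0.018,0,0,-0.25,0.03,0.02,0,0,-0.25,0.03,0.02,0,0],
)

```text
t: 13.97
eef_pos: [345.1, -245.1, 28.4]
tcp_rot: [-3.141, 0.001, -0.122]
ft_force: [0.4, -0.4, -4.4]
opening: 0.335
grip_force: 29.8
```

Run:
```python
from h import *
a=np.radians(-6.9); R=np.array([[np.cos(a),-np.sin(a)],[np.sin(a),np.cos(a)]]); o=np.array([510.2,-267.1])
s=state(); print(s['t'],s['eef_pos'],s['tcp_rot'],s['ft_force'],s['grip_force'],s['opening'])
im,d,c=grab('wrist');P=cloud(d,c);L=(P[...,:2]-o)@R; z=P[...,2]
np.savez('wrist7.npz',im=im,d=d,**c); cv2.imwrite('pics/wrist7.png',im)
for lo,x0,x1 in((18,-45,45),(30,-145,-55)):
    m=(z>lo)&(z<75)&(L[...,0]>x0)&(L[...,0]<x1)&(np.abs(L[...,1]-(0 if lo==18 else 2))<22)
    q=L[m]; zz=z[m]; md=np.median(zz); k=np.abs(zz-md)<8
    print(md,q[k].min(0),q[k].max(0),np.linalg.lstsq(np.c_[q[k],np.ones(k.sum())],zz[k],rcond=None)[0])
```

```text
13.9667 [ 345.1238597  -245.12057924   28.38023916] [-3.14078607e+00  1.23352047e-03 -1.21892993e-01] [ 0.40061701 -0.39276811 -4.4231796 ] 29.84301120042801 0.3345301000120864
26.16159549731605 [-43.07760173 -21.97293525] [-37.02450572  21.97276126] [ 6.43853481e-01 -9.98249361e-04  5.16832608e+01]
53.920063487158615 [-144.99792603  -19.99757116] [-59.57365491  23.99971672] [ 1.19463446e-03 -6.83575078e-05  5.40022096e+01]
```

View pics/wrist7.png

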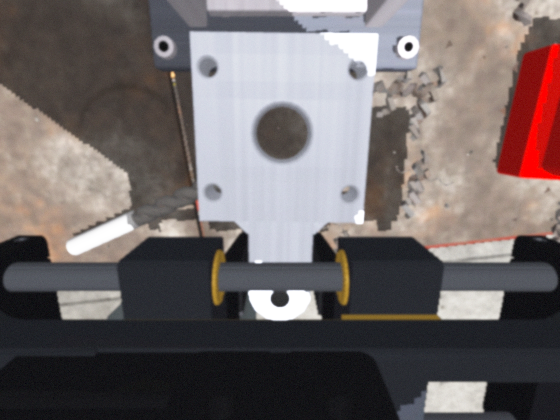

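The bracket is out and level: flange centred at (282,125), clear of the jig's front edge at row 60. Next I check for tall things near the tray while lifting it and carrying it over.

>>> servo_tool(
  moves=[0,0,0.06,0,0,0,0,0.13,0,0,0,0,0.2,0,0,0,0,0.27,0,0,0.04,0.06,0.27,0,0,0.09,0.14,0.27,0,0,0.13,0.23,0.27,0,0,0.17,0.32,0.27,0,0,0.2,0.41,0.27,0,0,0.22,0.49,0.27,0,0,0.24,0.56,0.27,0,0,0.26,0.6,0.27,0,0],
)

```text
t: 15.02
eef_pos: [451.3, -2.9, 136.3]
tcp_rot: [-3.141, 0.0, -0.119]
ft_force: [0.0, -0.6, -4.9]
opening: 0.335
grip_force: 30.0
```

```bash
python3 - <<'E'
from h import *
s=state(); print(s['t'],s['eef_pos'],s['tcp_rot'],s['opening'],s['grip_force'])
u=np.array([.979,-.204]);v=np.array([.204,.979])
for n in('scene','side'):
    f=np.load(n+'5.npz');P=cloud(f['d'],f);D=P[...,:2]-[540,320];a=D@u;b=D@v;z=P[...,2]
    m=(np.abs(a)<130)&(np.abs(b)<105)&(z>24)&(z<42)
    q=np.c_[a[m],b[m]]; r=cv2.minAreaRect(np.ascontiguousarray(P[m][:,:2],np.float32)); print(n,r)
    for x in(-60,0,60):
        w=q[np.abs(q[:,0]-x)<6][:,1]; print(' y ext',x,w.min(),w.max())
    w=q[np.abs(q[:,1])<50][:,0]; print(' x ext',w.min(),w.max())
    t=(np.abs(a)<160)&(np.abs(b)<130)&(z>60); print(' tall',t.sum(),(a[t].min(),a[t].max(),b[t].min(),b[t].max(),z[t].max()) if t.any() else '')
E
python3 m5.py | grep -E "gap|plates"
```

```text
15.0167 [451.25179927  -2.92736832 136.30050608] [-3.14139069e+00  8.97534889e-05 -1.19268201e-01] 0.33525373827170585 29.999043345451355
scene ((539.1878662109375, 321.4363098144531), (169.80747985839844, 227.69459533691406), 78.4090805053711)
 y ext -60 -83.86649788333874 85.6109546874046
 y ext 0 -83.30075198238771 85.64947867947602
 y ext 60 -82.67759041469375 86.22245353405918
 x ext -114.87083350048528 112.50187031674439
 tall 1474 (np.float64(144.4469780935875), np.float64(159.9966231388801), np.float64(-109.48807262011864), np.float64(129.86147274911454), np.float64(176.05109599575192))
side ((540.0185546875, 320.0211181640625), (178.9145965576172, 226.37608337402344), 78.45214080810547)
 y ext -60 -84.69754635778163 86.39140297042056
 y ext 0 -84.52976891022129 88.11676159090322
 y ext 60 -86.85294613028182 88.0573332105439
 x ext -113.11048650832835 113.03135384117034
 tall 230 (np.float64(146.0877791479443), np.float64(159.95595407334787), np.float64(25.06046320172699), np.float64(129.95931750839333), np.float64(176.99711672098076))
side plates 99 z med 68.76 slope [0.014 0.001] mid [20. -0.]
wrist plates 207 z med 67.85 slope [-0.103  0.348] mid [-26.  46.]
```

>>> servo_tool(
  moves=[0.01,0.08,0,-0.005,0,0.025,0.17,0,-0.01,0,0.04,0.27,0,-0.02,0,0.055,0.37,0,-0.026,0,0.07,0.47,0,-0.026,0,0.085,0.57,0,-0.026,0,0.1,0.67,0,-0.026,0,0.115,0.76,0,-0.026,0,0.122,0.82,-0.04,-0.026,0,0.122,0.827,-0.1,-0.026,0,0.122,0.827,-0.17,-0.026,0,0.122,0.827,-0.23,-0.026,0],
)

```text
t: 16.17
eef_pos: [499.8, 324.6, 42.6]
tcp_rot: [3.141, 0.0, -0.203]
ft_force: [1.2, 0.3, -4.1]
opening: 0.336
grip_force: 30.0
```

>>> servo_tool(
  moves=[0,0,-0.02,0,0,0,0,-0.04,0,0,0,0,-0.055,0,0,0,0,-0.06,0,0,0,0,-0.06,0,0],
)

```text
t: 16.58
eef_pos: [500.2, 324.9, 20.7]
tcp_rot: [-3.141, -0.001, -0.203]
ft_force: [0.4, -0.4, -3.7]
opening: 0.334
grip_force: 30.0
```

>>> servo_tool(
  moves=[0,0,-0.01,0,0,0,0,-0.02,0,0,0,0,-0.026,0,0,0,0,-0.026,0,0],
)

```text
t: 16.92
eef_pos: [499.6, 325.0, 9.6]
tcp_rot: [3.141, 0.0, -0.203]
ft_force: [-0.0, 0.3, -3.9]
opening: 0.335
grip_force: 30.0
```

```bash
cat > m8.py <<'E'
from h import *
s=state(); print(s['t'],s['eef_pos'],s['ft_force'],s['opening'])
u=np.array([.979,-.204]);v=np.array([.204,.979])
for n in('wrist','side'):
    im,d,c=grab(n);P=cloud(d,c);D=P[...,:2]-[540,320];a=D@u;b=D@v;z=P[...,2]
    cv2.imwrite(f'pics/{n}8.png',im)
    m=(a>-10)&(a<64)&(np.abs(b)<33)&(z>18)&(z<60); k=m.sum(); print(n,k,np.median(z[m]) if k else '', np.linalg.lstsq(np.c_[a[m],b[m],np.ones(k)],z[m],rcond=None)[0].round(3) if k>9 else '')
    f=(np.abs(a-85)<12)&(np.abs(b)<60)&(z<20); print('floor',np.median(z[f]) if f.any() else '')
E
python3 m8.py
```

```text
16.9167 [499.6336737  325.01554199   9.55018348] [-0.00422384  0.25496037 -3.86311036] 0.3349106569606506
wrist 20111 30.037789130965685 [-6.4000e-02 -2.0000e-03  3.1918e+01]
floor 7.549698115030866
side 265 30.28310868442429 [-2.9000e-02  2.0000e-03  3.1335e+01]
floor 8.478821653483323
```

>>> servo_tool(
  moves=[0,0,0,0,0.4,0,0,0,0,0.5,0,0,0,0,0.6,0,0,0,0,0.8,0,0,0,0,1,0,0,0,0,1,0,0,0,0,1,0,0,0,0,1,0,0,0.04,0,1,0,0,0.1,0,1,0,0,0.18,0,1,0,0,0.26,0,1],
)

```text
t: 18.02
eef_pos: [499.4, 324.8, 114.6]
tcp_rot: [3.141, 0.001, -0.203]
ft_force: [0.5, -0.3, 0.7]
opening: 0.996
grip_force: 0.0
```

>>> servo_tool(
  moves=[0,0,0.06,0,1,0,0,0.14,0,1,0,0,0.14,0,1,0,0,0.14,0,1],
)

```text
t: 18.35
eef_pos: [500.3, 325.3, 171.5]
tcp_rot: [-3.14, -0.003, -0.203]
ft_force: [-0.2, 0.6, -0.3]
opening: 1.002
grip_force: 0.0
```

```bash
python3 m8.py
python3 - <<'E'
from h import *
im,d,c=grab('side');P=cloud(d,c); m=(np.abs(P[...,0]-434)<45)&(np.abs(P[...,1]-26)<35)&(P[...,2]>70); print('block z',np.percentile(P[m][:,2],[50,95]) if m.any() else '',m.sum())
a=np.radians(-6.9); R=np.array([[np.cos(a),-np.sin(a)],[np.sin(a),np.cos(a)]]); L=(P[...,:2]-[510.2,-267.1])@R
m=(np.abs(L[...,1])<20)&(np.abs(L[...,0])<42)&(P[...,2]>15)&(P[...,2]<60); print('table',np.sort(P[m][:,2].round(1)))
E
```

```text
18.35 [500.26060773 325.33529674 171.45823859] [-0.19123717  0.60967758 -0.3303276 ] 1.0017560313178158
wrist 4384 27.455089302814503 [1.0000e-03 0.0000e+00 2.7398e+01]
floor 7.534357804833865
side 422 27.960237413979282 [7.0000e-03 9.0000e-03 2.7651e+01]
floor 8.640790229401382
block z [78.36094138 83.31968829] 106
table []
```

View pics/wrist8.png

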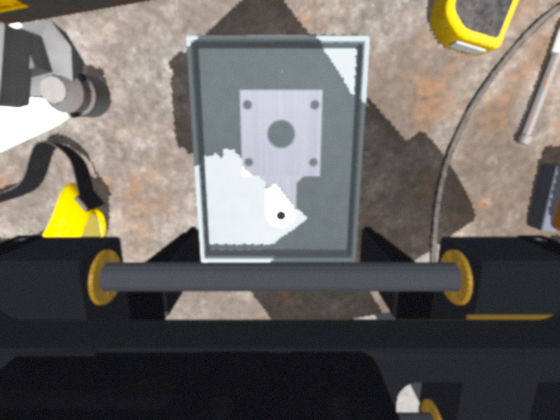

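The bracket lies flat in the tray, with its flange at (281,133), and the gripper is clear.

```bash
python3 -c "
from cell import *
print(job_done())"
```

```text
the job is handed in; nothing more can be done
None
```

The job is handed in: the bracket lies flat in the tray and the press block stands upright on its original spot. The sprung table was still caught down when I last measured it, just after the draw; my final check could not see the table, and no verdict was returned.

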